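Pack the L-shaped biscuit cutters

ROBOT

A 7-joint arm with a two-finger parallel gripper is mounted at the origin on the work surface. World frame = base frame: x ahead of the robot, y to its left, z up, the work surface at z = 0. Lengths are in m, angles in rad, forces in N, time in s.
With the tool pointing down it reaches from about 0.4 to 0.875 m from the base axis. Payload 6.5 kg.
Tool frame: the origin (TCP) lies on the centre line of the jaws, within the pads' length; the fingertips stand 14 mm ahead of it and the grasp point (between the pads) lies 5 mm behind it (robot.nose_length is the distance from the TCP to the fingertips, in m); z points along the fingers, x is the direction in which the jaws open and shut, and the axes are right-handed (so a half turn about z gives the same grasp; the last joint's range is limited). The gripper opens to 88 mm and grips with 3 to 60 N. Pads are 18 mm wide; open, the fingers measure 123 mm over their backs; the gripper's body (75 mm by 187 mm) begins 45 mm behind the grasp point.
Start: joints at [-1.246, 0.536, -0.004, 1.538, 0.003, 1.067, -0.071], TCP at [0.248, 0.601, 0.253] pointing down, gripper open.
Joint ranges: [-2.7, 2.7], [-0.37, 2.16], [-1.27, 1.26], [0.24, 2.4], [-1.31, 4.45], [0.19, 1.91], [-2.76, 2.76]. Speed limits (rad/s): [2.39, 2.39, 3.14, 3.14, 3.14, 3.14, 3.14].

INTERFACE

Orientations are given as a unit quaternion [w, x, y, z].
In Python, from plant import robot gives the robot as it stands.
- The arm moves only by the tool drive_tool, never from a script. Its argument "series" is a list of rows, each a list of 3 entries, a list of its own where there are three numbers: the shift along the tool's x, y, z in mm, then the turn about the tool's z in degrees, then the opening, from -1 (shut) to 1 (fully open). A call has 1 to 12 rows; each row is the pose to reach, as a shift and turn from the pose measured when the call began, along the tool's axes at that moment; what a row does not reach only later rows make up. A row lasts 1/10 s, in which the tool goes at most 50 mm and 8.59 degrees, less where a joint would pass 70% of its speed; a pose out of reach is approached as far as the arm can. A call with a gripper value outside its range is refused whole. The fingers move at their own pace and stop on an object; "force" is the grip in N (left out, the last holds). Time passes only in rows, so rows that repeat a pose let the fingers close. It gives the time, the measured TCP pose, the force and the opening at its end, in the units of the state.
- robot.observe(): the state, without advancing time (a new reading comes with each control period).
- robot.camera(name): name is "side" or "top" or "wrist"; returns (picture, depth): 420x560x3 uint8, red, green, blue; 420x560 float32, m along the optical axis (not along the pixel's ray), 0 where there is no reading.
- robot.get_calibration(name): a dict with "mtx" (3x3 intrinsics, pixels), "k1" (the pictures are not rectified: a ray, as slopes to the right and down, at radius r is drawn at 1 + k1 r^2 times it, then the intrinsics apply), "world_from_camera" (4x4, takes a point from camera to world coordinates); the wrist camera has in their place "tool_from_camera" (4x4, takes a point from camera to tool coordinates, whose origin is the TCP and whose axes are the tool frame's). Camera axes: x right, y down, z forward; pixel columns grow to the right and rows downward; lengths in m; the calibration is good to about 2 mm. A picture is of the moment at which its call begins: read the wrist's pose just before it. get_calibration takes no time and is no camera call.
- robot.sign_off(): hands the job in, once; it reports no verdict.
Trained networks look in the newest picture that a camera, given by its name, has taken for a name from the list of things; names that differ only in an ending like _2 or _b are one class to them, and where a whole thing is asked for, a point or a joint stands for the part that bears it (a point fixed in the world has none). Each returns a list of dicts, best first, with "score" (0 to 1); they miss things now and then, are a little off and sometimes report something else, mostly with a low value. They report only what shows in the picture. A call takes as long as a camera call. They do not tell look-alikes from the thing itself.
- robot.look_for(camera, query): "box" ([centre column, centre row, width, height] in pixels, round what is visible of it).
The state is a dict: "time_s": time; "qpos": joint angles; "qvel": joint speeds; "joint_torque": joint torques, N m; "tool_pos": TCP position; "eef_rot": TCP orientation; "force": force on the tool from outside, world axes, zero at the start; "ft_torque": the same for the moment, N m; "opening": finger opening in m.
Only numpy, scipy, OpenCV 4.12 (cv2) and the standard library are available. Lean on these libraries where they do the work, as an engineer would, in place of code of your own. Each camera call takes 0.05 s, during which the arm holds its last target.

TASK

Put the two orange L-shaped biscuit cutters away in the shallow grey tray, turned so that they interlock and both lie flat on its floor, one beside the other. Leave the green L-shaped cutter where it is.

Things in the scene. Friction and masses are not known exactly. Their poses are not given: they have to be found in the camera images.
- tray: fixed grey open tray, outside 132 (x) by 184 (y) by 20 mm high, walls and floor 5 mm thick, inside 122 by 174 mm. Origin: centre of underside, z up. The orange cutters fit with one turned half round from the other: origins at tray (-18, -45) mm, yaw 0, and (18, 45), yaw 180 degrees from the tray's; or mirrored, (18, -45) yaw 90 and (-18, 45) yaw -90; about 8 mm play
- cutter_a: orange plastic L-shaped biscuit cutter, 104 x 104 mm, legs 46 mm wide, 15 mm thick, lying flat. A white square grip post (22 x 22 mm, sides parallel to the legs) stands on it, top 55 mm above the underside. Origin: underside, below the post's centre; z up. Outer corner at (-34, -34) mm; one leg fills x -34..70, y -34..12, the other x -34..12, y -34..70. 100 to 210 g
- cutter_b: second orange L-shaped cutter, same as cutter_a: 104 x 104 mm, legs 46 mm wide, 15 mm thick, lying flat. A white square grip post (22 x 22 mm, sides parallel to the legs) stands on it, top 55 mm above the underside. Origin: underside, below the post's centre; z up. Outer corner at (-34, -34) mm; one leg fills x -34..70, y -34..12, the other x -34..12, y -34..70. 100 to 210 g
- cutter_green: green plastic L-shaped cutter of the same shape and size as the orange ones (same origin and axes); not to be packed, stays where it lies. Other bystanders are a round and a square orange cutter, jars, a mug and tools
There are look-alikes about, which are no part of the job. Leave any yellow look-alike of the cutter_a alone.

How it is judged:
At the end, for the whole second after the job is handed in: Both orange L cutters are inside the tray (origins within its inner walls), right way up, flat on its floor (origin less than 10 mm above the tray's underside, tilted less than 0.10 rad) and at rest; the green L cutter is within 30 mm of where it started (z of each of cutter_a, cutter_b in the frame of tray below 0.01 m and angle between each of cutter_a, cutter_b's own z axis and vertical below 0.1 rad and x of cutter_a in the frame of tray between -0.061 and 0.061 m and y of cutter_a in the frame of tray between -0.087 and 0.087 m and linear speed of each of cutter_a, cutter_b below 0.02 m/s and x of cutter_b in the frame of tray between -0.061 and 0.061 m and y of cutter_b in the frame of tray between -0.087 and 0.087 m and distance of cutter_green from where it was at the start of the episode below 0.03 m); the robot touches nothing.
It fails at once if the green L-shaped cutter is moved more than 30 mm (distance of cutter_green from where it was at the start of the episode above 0.03 m).
It also fails if it takes over 58 s, if anything falls off the work surface, if the arm or the gripper's body presses on something with over 40 N, if the wrist force passes 120 N, or if a joint passes its speed limit or range.

## Working session

There is one attempt and no reset: what is moved stays moved. The work goes in short steps, Python scripts to look and compute and a tool call to move; the robot and the scene stay as the last step left them, time stands still between calls to the robot, and variables do not carry over. Pictures are saved under pics/ and viewed, and the job is handed in when it is done.

Besides the shell and the picture viewer there is one more tool, called as name(argument=value, ...), one argument or row to a line, values as JSON. drive_tool: Moves the arm, as the interface text tells. Its arguments: {"type":"object","properties":{"series":{"type":"array"},"force":{"type":"number"}},"required":["series"]}

```bash
ls; mkdir -p pics; python3 - <<'E'
from plant import robot
import cv2,numpy as np
o=robot.observe();print({k:np.round(v,3) for k,v in o.items()})
for n in ["top","side"]:
    p,d=robot.camera(n);cv2.imwrite(f"pics/{n}0.png",p[:,:,::-1]);np.save(f"pics/{n}0.npy",d)
    print(n,robot.get_calibration(n))
print(robot.get_calibration("wrist"))
E
```

```text
pics
{'time_s': np.float64(0.0), 'qpos': array([-1.246,  0.537, -0.004,  1.539,  0.003,  1.067, -0.071]), 'qvel': array([ 0.   , -0.   , -0.   ,  0.001,  0.002, -0.001, -0.   ]), 'joint_torque': array([-1.0000e-03, -5.7100e+01,  9.9100e-01, -2.5159e+01, -5.6000e-02,
        1.8000e-02,  0.0000e+00]), 'tool_pos': array([0.247, 0.6  , 0.252]), 'eef_rot': array([ 0.001,  0.831,  0.556, -0.001]), 'force': array([-0.264,  0.226, -0.033]), 'ft_torque': array([-0.024,  0.001, -0.004]), 'opening': np.float64(0.088)}
top {'mtx': array([[393.32242425,   0.        , 279.65776982],
       [  0.        , 393.32242425, 210.67442321],
       [  0.        ,   0.        ,   1.        ]]), 'k1': -0.08915302528225724, 'world_from_camera': array([[-0.02586288, -0.99216645,  0.12221637,  0.38421518],
       [-0.99965342,  0.02506742, -0.00804195,  0.06585946],
       [ 0.0049153 , -0.122382  , -0.9924709 ,  0.82088714],
       [ 0.        ,  0.        ,  0.        ,  1.        ]])}
side {'mtx': array([[502.7810007 ,   0.        , 276.87621343],
       [  0.        , 502.7810007 , 209.29011535],
       [ 
[... 191 characters left out ...]
74607188, -0.6726765 ],
       [-0.01934258, -0.84290671, -0.53771196,  0.55766374],
       [ 0.        ,  0.        ,  0.        ,  1.        ]])}
{'mtx': array([[374.95765826,   0.        , 280.09490868],
       [  0.        , 374.95765826, 213.62330367],
       [  0.        ,   0.        ,   1.        ]]), 'k1': -0.08527699806924775, 'tool_from_camera': array([[ 9.99999893e-01,  2.66260357e-04,  3.77379241e-04,
         1.28658993e-03],
       [-3.67119028e-04,  9.54036472e-01,  2.99690300e-01,
        -7.85582829e-02],
       [-2.80237913e-04, -2.99690406e-01,  9.54036468e-01,
        -1.32050411e-01],
       [ 0.00000000e+00,  0.00000000e+00,  0.00000000e+00,
         1.00000000e+00]])}
```

View pics/top0.png

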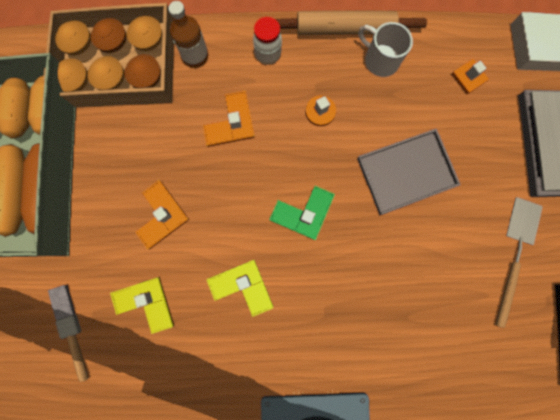

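View pics/side0.png

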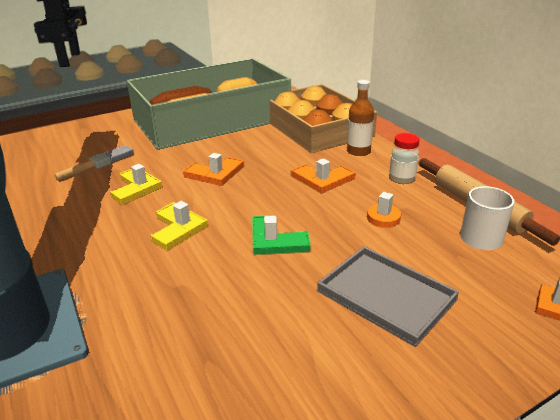

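The top view shows orange Ls at about (162,213) and (233,120), yellow look-alikes at (140,300) and (240,285), the green L at (305,213), and the tray at (408,172). The round (321,108) and square (471,75) orange cutters are bystanders. Next I fit the poses.

```bash
cat > h.py <<'E'
import numpy as np,cv2
from scipy.optimize import minimize
from scipy.spatial.transform import Rotation as R
L=np.array([[-34,-34],[70,-34],[70,12],[12,12],[12,70],[-34,70]])/1000.
def cloud(d,cal,T):
    h,w=d.shape;u,v=np.meshgrid(np.arange(w),np.arange(h))
    p=cv2.undistortPoints(np.stack([u,v],-1).reshape(-1,1,2).astype(np.float64),cal["mtx"],np.array([cal["k1"],0,0,0,0.]))
    p=p.reshape(h,w,2);X=np.dstack([p*d[...,None],d])
    return X@T[:3,:3].T+T[:3,3]
def toolT(o):
    q=o["eef_rot"];T=np.eye(4);T[:3,:3]=R.from_quat([q[1],q[2],q[3],q[0]]).as_matrix();T[:3,3]=o["tool_pos"];return T
def yaw(o):
    t=toolT(o);return np.degrees(np.arctan2(t[1,0],t[0,0]))
def fitL(P):
    """P Nx2 points on top face -> origin, yaw deg"""
    c=P.mean(0);S=2000;N=360
    m=np.zeros((N,N),np.uint8)
    ij=np.round((P-c)*S/2).astype(int)+N//2
    ij=ij[((ij>=0)&(ij<N)).all(1)];m[ij[:,1],ij[:,0]]=1
    m=cv2.morphologyEx(m,cv2.MORPH_CLOSE,np.ones((9,9),np.uint8))
    cs,_=cv2.findContours(m,cv2.RETR_EXTERNAL,cv2.CHAIN_APPROX_NONE);m[:]=0
    cv2.drawContours(m,[max(cs,key=cv2.contourArea)],-1,1,-1)
    mf=cv2.GaussianBlur(m.astype(np.float32),(0,0),1.5)
    def cost(x):
        a=x[2];r=np.array([[np.cos(a),-np.sin(a)],[np.sin(a),np.cos(a)]])
        q=((L@r.T+x[:2]/1000)*S/2+N/2)
        t=np.zeros((N,N),np.uint8);cv2.fillPoly(t,[np.round(q*16).astype(np.int32)],255,cv2.LINE_AA,4)
        return np.abs(cv2.GaussianBlur(t.astype(np.float32)/255,(0,0),1.5)-mf).sum()
    best=None
    for a0 in np.arange(0,2*np.pi,np.pi/6):
        r=np.array([[np.cos(a0),-np.sin(a0)],[np.sin(a0),np.cos(a0)]]);
        x0=np.r_[-(r@np.array([7,7.])),a0]
        s=minimize(cost,x0,method="Nelder-Mead",options=dict(initial_simplex=x0+np.array([[0,0,0],[8,0,0],[0,8,0],[0,0,.25]])))
        if best is None or s.fun<best.fun:best=s
    return c+best.x[:2]/1000,np.degrees(best.x[2]),best.fun/m.sum()
E
python3 - <<'E'
from h import *
from plant import robot
cal=robot.get_calibration("top");d=np.load("pics/top0.npy");im=cv2.imread("pics/top0.png")
W=cloud(d,cal,cal["world_from_camera"]);hsv=cv2.cvtColor(im,cv2.COLOR_BGR2HSV)
for n,(u,v) in dict(o1=(162,230),o2=(240,105),g=(290,215),y1=(155,315),y2=(255,295),table=(330,300),tray=(400,170)).items(): print(n,hsv[v,u],W[v,u].round(4))
def obj(u,v,r):
    h0=hsv[v,u].astype(int);m=(abs(hsv[...,0].astype(int)-h0[0])<6)&(hsv[...,1]>170)&(d>0)
    m&=(W[...,2]>.009)&(W[...,2]<.024)
    vv,uu=np.nonzero(m);k=(abs(uu-u)<r)&(abs(vv-v)<r);return W[vv[k],uu[k]]
for n,(u,v) in dict(o1=(162,230),o2=(240,105),g=(290,215),y1=(155,315),y2=(255,295)).items():
    P=obj(u,v,60);print(n,len(P),P[:,2].mean().round(4),fitL(P[:,:2]))
# posts
for n,(u,v) in dict(o1=(162,213),o2=(234,118),g=(307,215)).items():
    w=W[v-12:v+12,u-12:u+12].reshape(-1,3);w=w[(w[:,2]>.048)&(w[:,2]<.065)]
    print(n,'post',w.mean(0).round(4),len(w),cv2.minAreaRect((w[:,:2]*1000).astype(np.float32)))
# tray
w=W[120:225,345:470].reshape(-1,3);w=w[(w[:,2]>.012)&(w[:,2]<.03)]
print('rim',w[:,2].mean(),cv2.minAreaRect((w[:,:2]*1000).astype(np.float32)))
c=np.hstack([cv2.resize(im[165:265,110:210],(390,390)),cv2.resize(im[70:170,185:285],(390,390))]);cv2.imwrite("pics/crop0.png",c)
E
```

```text
o1 [ 15 218 212] [0.4494 0.3036 0.0142]
o2 [ 15 228 210] [0.714  0.1386 0.0163]
g [ 66 164 170] [0.474  0.0382 0.0144]
y1 [ 29 203 212] [0.2767 0.3177 0.0141]
y2 [ 31 198 220] [0.3131 0.1136 0.0145]
table [ 14 179 189] [ 0.2973 -0.0398 -0.0012]
tray [ 11  42 134] [ 0.5657 -0.2003  0.0059]
o1 1565 0.0151 (array([0.47949751, 0.2966048 ]), np.float64(396.59035610915714), np.float64(0.18615884888468745))
o2 1406 0.0151 (array([0.67279781, 0.14888484]), np.float64(10.985035587567074), np.float64(0.2558756470582987))
g 4 0.0153 (array([ 0.51749087, -0.03760804]), np.float64(39.586598525300886), np.float64(7643.8115234375))
y1 1671 0.0151 (array([0.31238774, 0.33435699]), np.float64(107.34400498695166), np.float64(0.22848380084404346))
y2 1620 0.0151 (array([0.34035887, 0.13459851]), np.float64(111.39507289083609), np.float64(0.22181445809636494))
o1 post [0.479  0.2967 0.0542] 133 ((478.94134521484375, 297.38421630859375), (21.556903839111328, 22.532730102539062), 36.38749694824219)
o2 post [0.6712 0.1488 0.0545] 115 ((672.2655639648438, 149.35116577148438), (22.79656982421875, 21.62114906311035), 9.31122875213623)
g post [0.4669 0.0053 0.0548] 127 ((467.1573181152344, 5.073622703552246), (21.839902877807617, 21.956098556518555), 65.14649963378906)
rim 0.018914258247237855 ((562.4022827148438, -216.6856689453125), (133.25445556640625, 185.1605224609375), 18.541549682617188)
```

View pics/crop0.png

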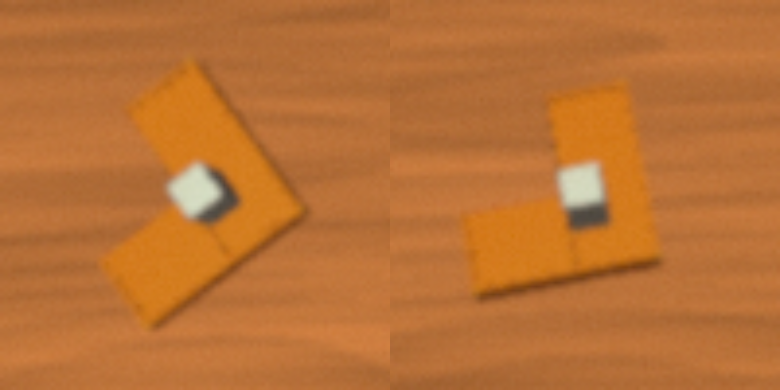

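Both crops show plain orange Ls, with posts at (162,213) and (234,118), so these are the two to pack. Their sizes, the 15 mm height and the 55 mm post tops match. The plan uses the mirrored layout: o1 goes to tray (18,-45) at yaw 108.5 and o2 to (-18,45) at yaw -71.5.

```bash
cat >> h.py <<'E'
def go(o,x,y,z,psi):
    T=toolT(o);s=T[:3,:3].T@(np.array([x,y,z])-T[:3,3])*1000
    t=-((psi-yaw(o)+180)%360-180)
    print("t",o["time_s"].round(2),"tcp",o["tool_pos"].round(4),"yaw",yaw(o).round(2),"-> shift",s.round(1),"turn",t.round(1))
E
python3 - <<'E'
from h import *
from plant import robot
go(robot.observe(),.4795,.297,.2,-53.5)
E
```

```text
Traceback (most recent call last):
  File "h.py", line 39, in go
    print("t",o["time_s"].round(2),"tcp",o["tool_pos"].round(4),"yaw",yaw(o).round(2),"-> shift",s.round(1),"turn",t.round(1))
              ^^^^^^^^^^^^^^^^^
AttributeError: 'float' object has no attribute 'round'
```

```bash
sed -i 's/o\["time_s"\].round(2)/round(o["time_s"],2)/; s/o\["tool_pos"\].round(4)/np.round(o["tool_pos"],4)/' h.py
python3 - <<'E'
from h import *
from plant import robot
go(robot.observe(),.4795,.297,.2,-53.5)
E
```

```text
t 0.1 tcp [0.2474 0.6005 0.252 ] yaw 67.61 -> shift [-192.2  330.2   52.3] turn 121.1
```

drive_tool(
  series=[
    [[-192,330,52],121,1],
    [[-192,330,52],121,1],
    [[-192,330,52],121,1],
    [[-192,330,52],121,1],
    [[-192,330,52],121,1],
    [[-192,330,52],121,1],
    [[-192,330,52],121,1],
    [[-192,330,52],121,1],
    [[-192,330,52],121,1],
    [[-192,330,52],121,1],
    [[-192,330,52],121,1],
    [[-192,330,52],121,1],
  ],
  force=30,
)

```text
time_s: 1.3
tool_pos: [0.4792, 0.297, 0.1999]
eef_rot: [0.001, 0.951, -0.308, -0.0]
force: [-0.2, 1.1, 0.1]
opening: 0.0882
```

```bash
python3 - <<'E'
from h import *
from plant import robot
go(robot.observe(),.4795,.297,.2,-53.5)
E
```

```text
t 1.3 tcp [0.4792 0.297  0.1999] yaw -35.88 -> shift [ 0.3 -0.2 -0.1] turn 17.6
```

Position is good. I'll finish the turn, then check with the wrist camera.

drive_tool(
  series=[
    [[0,0,0],17.6,1],
    [[0,0,0],17.6,1],
    [[0,0,0],17.6,1],
    [[0,0,0],17.6,1],
  ],
)

```text
time_s: 1.7
tool_pos: [0.4789, 0.297, 0.1997]
eef_rot: [0.001, 0.894, -0.448, -0.0]
force: [0.2, 0.5, -0.5]
opening: 0.0878
```

```bash
cat >> h.py <<'E'
def wristcloud(robot,name):
    o=robot.observe();p,d=robot.camera("wrist");c=robot.get_calibration("wrist")
    cv2.imwrite(f"pics/{name}.png",p[:,:,::-1])
    W=cloud(d,c,toolT(o)@c["tool_from_camera"]);hsv=cv2.cvtColor(p,cv2.COLOR_RGB2HSV);return o,p,d,W,hsv
def wrist_cutter(robot,name,xy):
    o,p,d,W,hsv=wristcloud(robot,name)
    near=(d>0)&(np.linalg.norm(W[...,:2]-xy,axis=-1)<.1)
    t=near&(W[...,2]>.049)&(W[...,2]<.062)&(hsv[...,1]<90)
    q=W[t];print("post",q.mean(0).round(4),len(q),cv2.minAreaRect((q[:,:2]*1000).astype(np.float32)))
    m=near&(hsv[...,1]>170)&(W[...,2]>.009)&(W[...,2]<.024)
    print("L",m.sum(),W[m][:,2].mean().round(4),fitL(W[m][:,:2]))
E
python3 - <<'E'
from h import *
from plant import robot
go(robot.observe(),.4795,.297,.2,-53.5)
wrist_cutter(robot,"w1",np.array([.4795,.297]))
E
```

```text
t 1.7 tcp [0.4789 0.297  0.1997] yaw -53.28 -> shift [ 0.4 -0.4 -0.3] turn 0.2
post [0.4799 0.3003 0.0547] 779 ((479.4479064941406, 299.68475341796875), (21.654632568359375, 20.734411239624023), 36.61930465698242)
L 8923 0.0152 (array([0.47960521, 0.29973238]), np.float64(36.573262264196), np.float64(0.02506920180925966))
```

View pics/w1.png

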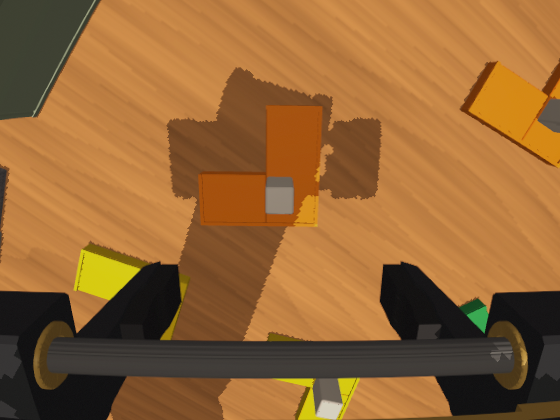

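The wrist view shows the orange L with its post at (279,195) and a clean fit (yaw 36.6, post axes 36.6). It lies 2.7 mm in y from the top-camera fix, within calibration. Descending.

drive_tool(
  series=[
    [[-1.2,-1.8,40],0.2,1],
    [[-1.2,-1.8,80],0.2,1],
    [[-1.2,-1.8,120],0.2,1],
    [[-1.2,-1.8,145],0.2,1],
    [[-1.2,-1.8,163],0.2,1],
    [[-1.2,-1.8,163],0.2,1],
    [[-1.2,-1.8,163],0.2,-1],
    [[-1.2,-1.8,163],0.2,-1],
    [[-1.2,-1.8,163],0.2,-1],
    [[-1.2,-1.8,163],0.2,-1],
    [[-1.2,-1.8,163],0.2,-1],
    [[-1.2,-1.8,163],0.2,-1],
  ],
  force=30,
)

```text
time_s: 2.95
tool_pos: [0.4796, 0.2989, 0.037]
eef_rot: [0.001, 0.893, -0.45, 0.0]
force: [0.3, -0.3, -0.7]
opening: 0.0421
```

drive_tool(
  series=[
    [[0,0,0],0,-1],
    [[0,0,0],0,-1],
    [[0,0,0],0,-1],
    [[0,0,0],0,-1],
    [[0,0,0],0,-1],
  ],
)

```text
time_s: 3.45
tool_pos: [0.4796, 0.2988, 0.037]
eef_rot: [0.001, 0.893, -0.45, 0.0]
force: [-0.6, 0.2, 0.6]
opening: 0.0216
```

Gripped at 21.6 mm, which matches the 22 mm post. Lifting.

drive_tool(
  series=[
    [[0,0,0],0,-1],
    [[0,0,-30],0,-1],
    [[0,0,-70],0,-1],
    [[0,0,-110],0,-1],
    [[0,0,-150],0,-1],
    [[0,0,-173],0,-1],
    [[0,0,-173],0,-1],
    [[0,0,-173],0,-1],
  ],
)

```text
time_s: 4.25
tool_pos: [0.4793, 0.2992, 0.2096]
eef_rot: [0.001, 0.893, -0.45, -0.0]
force: [-0.4, 0.4, -2.3]
opening: 0.0215
```

```bash
python3 - <<'E'
from h import *
from plant import robot
o=robot.observe();print(o['opening'],o['force'])
go(o,.5937,-.2537,.21,18.5)
o,p,d,W,hsv=wristcloud(robot,"w2")
p,d=robot.camera("top");cv2.imwrite("pics/top1.png",p[:,:,::-1]);np.save("pics/top1.npy",d)
# held L pose in the wrist image
T=toolT(o);m=(d>0)
E
```

```text
0.021545691832748307 [-0.40035474  0.39639313 -2.29342282]
t 4.25 tcp [0.4793 0.2992 0.2096] yaw -53.45 -> shift [5.123e+02 2.374e+02 4.000e-01] turn -71.9
```

View pics/w2.png

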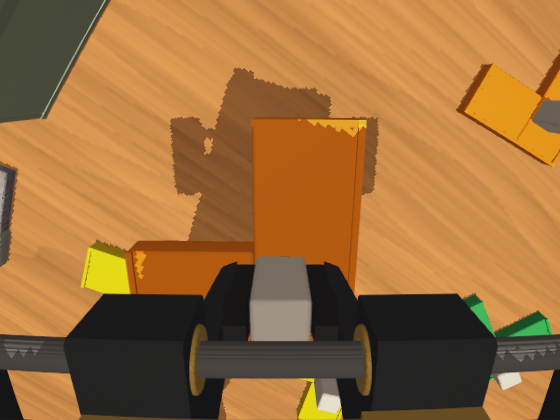

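View pics/top1.png

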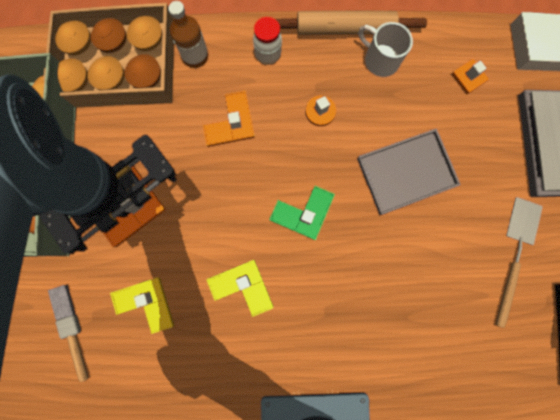

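drive_tool(
  series=[
    [[45,20,0],-6,-1],
    [[90,41,0],-13,-1],
    [[136,63,0],-20,-1],
    [[181,84,0],-27,-1],
    [[226,105,0],-34,-1],
    [[272,126,0],-41,-1],
    [[317,147,0],-48,-1],
    [[362,168,0],-55,-1],
    [[408,189,0],-62,-1],
    [[453,210,0],-68,-1],
    [[490,227,0],-72,-1],
    [[512,237,0],-72,-1],
  ],
)

```text
time_s: 5.55
tool_pos: [0.5917, -0.2583, 0.2081]
eef_rot: [0.002, 0.987, 0.16, -0.003]
force: [0.0, -0.3, -0.9]
opening: 0.0215
```

drive_tool(
  series=[
    [[0,0,0],0,-1],
    [[0,0,0],0,-1],
  ],
)

```text
time_s: 5.75
tool_pos: [0.5904, -0.2584, 0.2061]
eef_rot: [0.001, 0.987, 0.159, -0.005]
force: [0.7, 0.9, -0.6]
opening: 0.0217
```

```bash
python3 - <<'E'
from h import *
from plant import robot
o,p,d,W,hsv=wristcloud(robot,"w3")
print(o['opening'],o['force']); go(o,.5937,-.2537,.042,18.5)
np.save("pics/w3W.npy",W)
near=(d>0)&(np.linalg.norm(W[...,:2]-[.5624,-.2167],axis=-1)<.16)
m=near&(W[...,2]>.012)&(W[...,2]<.028)&(hsv[...,1]<110)
v=(m*255).astype(np.uint8);q=p.copy();q[m]=[255,0,255];cv2.imwrite("pics/w3m.png",q[:,:,::-1])
# held L in world: bottom at tcp-0.037 -> top face z about tool z-0.022
z=W[...,2]-o['tool_pos'][2];h=(d>0)&(hsv[...,1]>170)&(z>-.028)&(z<-.015)
print(h.sum(),W[h][:,2].mean() if h.sum() else 0)
pl=np.linalg.lstsq(np.c_[W[h][:,:2],np.ones(h.sum())],W[h][:,2],rcond=None)[0];print("tilt",pl)
E
```

```text
0.021734755539349806 [ 0.70234908  0.89877905 -0.60822379]
t 5.75 tcp [ 0.5904 -0.2584  0.2061] yaw 18.3 -> shift [  6.2  -3.5 164.1] turn -0.2
20571 0.18422118109762775
tilt [-0.00289665  0.00205916  0.18636643]
```

View pics/w3m.png

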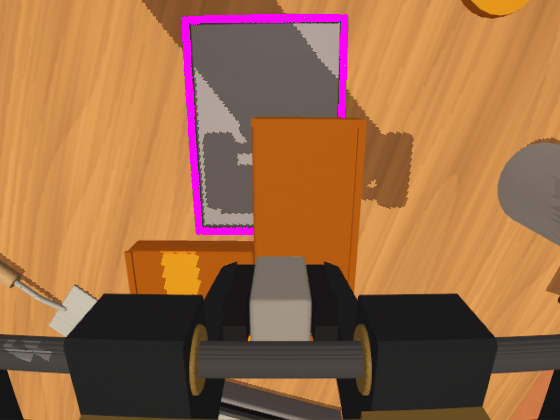

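```bash
python3 - <<'E'
from h import *
from plant import robot
o=robot.observe();W=np.load("pics/w3W.npy");p=cv2.imread("pics/w3.png");hsv=cv2.cvtColor(p,cv2.COLOR_BGR2HSV)
near=(np.linalg.norm(W[...,:2]-[.5624,-.2167],axis=-1)<.16)
m=near&(W[...,2]>.012)&(W[...,2]<.028)&(hsv[...,1]<110)
r=cv2.minAreaRect((W[m][:,:2]*1000).astype(np.float32));print("tray",W[m][:,2].mean(),r)
print("floor",np.median(W[near&(W[...,2]>.002)&(W[...,2]<.009)&(hsv[...,1]<110)][:,2]))
z=W[...,2]-.2061;h=(hsv[...,1]>170)&(z>-.028)&(z<-.015)
# vertical leg edges in tool frame
T=toolT(o);Q=(W[h]-T[:3,3])@T[:3,:3]*1000
v=Q[(Q[:,1]<-20)];hs=Q[Q[:,0]<-20]
print("leg x",np.percentile(v[:,0],[0.5,99.5]),"end y",Q[:,1].min(),np.percentile(v[:,1],1),"left leg end x",np.percentile(hs[:,0],.5),"upper edge y",np.percentile(hs[hs[:,0]<-25][:,1],1))
e=[np.percentile(v[(v[:,1]>a)&(v[:,1]<a+8)][:,0],99) for a in range(-66,-25,8)];print("right edge",np.round(e,1))
E
```

```text
tray 0.01879924878025593 ((561.3175659179688, -214.2261962890625), (131.89511108398438, 183.77127075195312), 18.60708236694336)
floor 0.005081224938044887
leg x [-12.19091828  33.1122851 ] end y -69.6231438063843 -69.42368202907744 left leg end x -70.80970675892297 upper edge y -12.325136504632257
right edge [33.1 32.9 32.9 32.7 32.7 32.6]
```

Wrist fix: tray centre (0.5613,-0.2142), 131.9 x 183.8 mm, yaw 18.6, floor at 5 mm, all as specified. The held L sits where expected in the jaws, within 1 mm. Centring over the slot before going down.

drive_tool(
  series=[
    [[4.5,-6.2,40],-0.3,-1],
    [[4.5,-6.2,80],-0.3,-1],
    [[4.5,-6.2,110],-0.3,-1],
    [[4.5,-6.2,110],-0.3,-1],
    [[4.5,-6.2,110],-0.3,-1],
  ],
)

```text
time_s: 6.3
tool_pos: [0.5926, -0.2483, 0.0968]
eef_rot: [0.0, 0.987, 0.164, -0.005]
force: [0.7, -0.1, -0.8]
opening: 0.0218
```

```bash
python3 - <<'E'
from h import *
from plant import robot
go(robot.observe(),.5927,-.2511,.042,18.6)
E
```

```text
t 6.3 tcp [ 0.5926 -0.2483  0.0968] yaw 18.82 -> shift [-0.3  2.8 54.8] turn 0.2
```

drive_tool(
  series=[
    [[-0.3,2.8,15],0.2,-1],
    [[-0.3,2.8,25],0.2,-1],
    [[-0.3,2.8,25],0.2,-1],
    [[-0.3,2.8,25],0.2,-1],
  ],
)

```text
time_s: 6.7
tool_pos: [0.593, -0.2511, 0.0718]
eef_rot: [0.0, 0.987, 0.162, -0.005]
force: [0.5, -0.4, -1.9]
opening: 0.0217
```

```bash
python3 - <<'E'
from h import *
from plant import robot
go(robot.observe(),.5927,-.2511,.042,18.6)
E
```

```text
t 6.7 tcp [ 0.593  -0.2511  0.0718] yaw 18.62 -> shift [ 0.  -0.1 29.8] turn 0.0
```

drive_tool(
  series=[
    [[0,0,10],0,-1],
    [[0,0,20],0,-1],
    [[0,0,26],0,-1],
    [[0,0,29],0,-1],
    [[0,0,29],0,-1],
    [[0,0,29],0,-1],
  ],
)

```text
time_s: 7.3
tool_pos: [0.5928, -0.2512, 0.0427]
eef_rot: [0.0, 0.987, 0.162, -0.005]
force: [-0.4, 0.8, -0.7]
opening: 0.022
```

drive_tool(
  series=[
    [[0,0,0.5],0,0.2],
    [[0,0,0.5],0,0.2],
    [[0,0,0.5],0,0.2],
    [[0,0,0.5],0,0.2],
    [[0,0,-20],0,0.2],
    [[0,0,-60],0,0.2],
    [[0,0,-100],0,1],
    [[0,0,-140],0,1],
    [[0,0,-170],0,1],
    [[0,0,-170],0,1],
    [[0,0,-170],0,1],
  ],
)

```text
time_s: 8.4
tool_pos: [0.5945, -0.2509, 0.2131]
eef_rot: [0.0, 0.987, 0.162, -0.004]
force: [-0.1, -0.0, 0.5]
opening: 0.088
```

```bash
cat >> h.py <<'E'
def tray_check(robot,name):
    o,p,d,W,hsv=wristcloud(robot,name);near=(d>0)&(np.linalg.norm(W[...,:2]-[.5613,-.2142],axis=-1)<.15)
    m=near&(W[...,2]>.009)&(W[...,2]<.03)&(hsv[...,1]>150);print("L",m.sum(),np.percentile(W[m][:,2],[1,50,99]).round(4),fitL(W[m][:,:2]))
    a=W[m];print("plane",np.linalg.lstsq(np.c_[a[:,:2]-a[:,:2].mean(0),np.ones(len(a))],a[:,2],rcond=None)[0].round(4))
    t=near&(W[...,2]>.052)&(W[...,2]<.068)&(hsv[...,1]<110);print("posts",W[t].mean(0).round(4),t.sum())
E
python3 - <<'E'
from h import *
from plant import robot
tray_check(robot,"w4")
go(robot.observe(),.672,.150,.2,10.5)
E
```

```text
L 8504 [0.014  0.0201 0.0225] (array([ 0.59258151, -0.2498669 ]), np.float64(108.61574711028858), np.float64(0.03024567942506595))
plane [ 0.0077 -0.0025  0.0201]
posts [ 0.5921 -0.2489  0.0596] 771
t 8.45 tcp [ 0.5938 -0.2506  0.212 ] yaw 18.62 -> shift [ 202.1 -354.6   10.7] turn 8.1
```

View pics/w4.png

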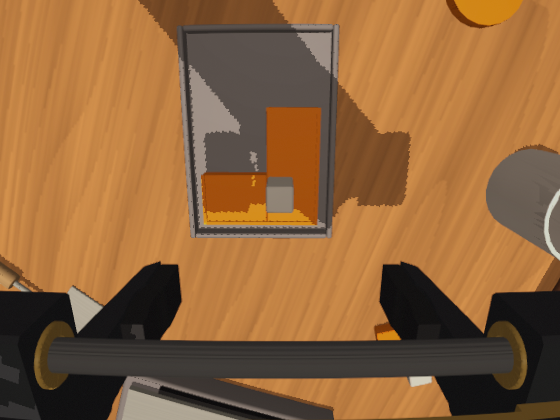

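The first L lies flat (top face 20 mm, yaw 108.6), as planned, with the top-left of the tray free. Now the second one.

drive_tool(
  series=[
    [[24,-42,11],8,1],
    [[48,-85,11],8,1],
    [[73,-129,11],8,1],
    [[98,-172,11],8,1],
    [[122,-215,11],8,1],
    [[146,-258,11],8,1],
    [[171,-301,11],8,1],
    [[190,-335,11],8,1],
    [[202,-355,11],8,1],
    [[202,-355,11],8,1],
    [[202,-355,11],8,1],
  ],
)

```text
time_s: 9.55
tool_pos: [0.6709, 0.1496, 0.1979]
eef_rot: [0.001, 0.996, 0.093, -0.006]
force: [0.3, -0.3, 0.5]
opening: 0.0879
```

```bash
python3 - <<'E'
from h import *
from plant import robot
wrist_cutter(robot,"w5",np.array([.672,.15]))
go(robot.observe(),.6725,.150,.037,10.5)
E
```

```text
post [0.6724 0.1519 0.0547] 777 ((672.797607421875, 151.35073852539062), (20.57622528076172, 21.96622085571289), 10.570301055908203)
L 8920 0.0152 (array([0.67278697, 0.15063913]), np.float64(10.032269658215567), np.float64(0.02884054405921665))
t 9.6 tcp [0.6712 0.1482 0.1985] yaw 10.53 -> shift [  3.6  -1.7 161.4] turn 0.0
```

View pics/w5.png

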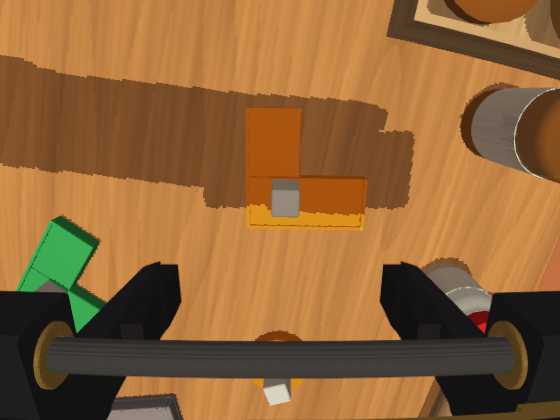

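The wrist view shows the orange L with its post at (285,198), yaw about 10.3, agreeing with the top fit. Descending and gripping.

drive_tool(
  series=[
    [[3.7,-2.4,40],0.2,1],
    [[3.7,-2.4,80],0.2,1],
    [[3.7,-2.4,115],0.2,1],
    [[3.7,-2.4,135],0.2,1],
    [[3.7,-2.4,135],0.2,1],
    [[3.7,-2.4,135],0.2,1],
  ],
)

```text
time_s: 10.2
tool_pos: [0.673, 0.1488, 0.0639]
eef_rot: [0.002, 0.996, 0.089, -0.006]
force: [-0.4, 0.0, -1.3]
opening: 0.0883
```

```bash
python3 - <<'E'
from h import *
from plant import robot
go(robot.observe(),.6727,.1508,.037,10.3)
E
```

```text
t 10.2 tcp [0.673  0.1488 0.0639] yaw 10.2 -> shift [ 0.4 -2.1 26.9] turn -0.1
```

drive_tool(
  series=[
    [[0.4,-2.1,13],0,1],
    [[0.4,-2.1,26.5],0,1],
    [[0.4,-2.1,26.5],0,1],
    [[0.4,-2.1,26.5],0,-1],
    [[0.4,-2.1,26.5],0,-1],
    [[0.4,-2.1,26.5],0,-1],
    [[0.4,-2.1,26.5],0,-1],
    [[0.4,-2.1,26.5],0,-1],
    [[0.4,-2.1,26.5],0,-1],
    [[0.4,-2.1,26.5],0,-1],
    [[0.4,-2.1,26.5],0,-1],
    [[0.4,-2.1,26.5],0,-1],
  ],
  force=30,
)

```text
time_s: 11.4
tool_pos: [0.6728, 0.1508, 0.0374]
eef_rot: [0.002, 0.996, 0.089, -0.006]
force: [0.7, -0.1, 0.5]
opening: 0.0216
```

drive_tool(
  series=[
    [[0,0,0],0,-1],
    [[0,0,0],0,-1],
    [[0,0,0],0,-1],
  ],
)

```text
time_s: 11.7
tool_pos: [0.6728, 0.1508, 0.0375]
eef_rot: [0.002, 0.996, 0.089, -0.006]
force: [-0.8, 0.6, -0.6]
opening: 0.0217
```

drive_tool(
  series=[
    [[0,0,-20],0,-1],
    [[0,0,-60],0,-1],
    [[0,0,-100],0,-1],
    [[0,0,-140],0,-1],
    [[0,0,-175],0,-1],
    [[0,0,-175],0,-1],
    [[0,0,-175],0,-1],
  ],
)

```text
time_s: 12.4
tool_pos: [0.675, 0.1516, 0.2139]
eef_rot: [0.001, 0.996, 0.089, -0.005]
force: [-0.3, -0.6, -2.6]
opening: 0.0216
```

```bash
python3 - <<'E'
from h import *
from plant import robot
go(robot.observe(),.5299,-.1770,.21,-71.4)
E
```

```text
t 12.4 tcp [0.675  0.1516 0.2139] yaw 10.2 -> shift [-200.9  297.7    6.5] turn 81.6
```

drive_tool(
  series=[
    [[-18,27,6],7,-1],
    [[-37,54,6],15,-1],
    [[-55,82,6],22,-1],
    [[-74,110,6],30,-1],
    [[-93,138,6],38,-1],
    [[-112,165,6],45,-1],
    [[-130,192,6],53,-1],
    [[-149,220,6],61,-1],
    [[-168,248,6],68,-1],
    [[-185,275,6],75,-1],
    [[-201,298,6],81.6,-1],
    [[-201,298,6],81.6,-1],
  ],
)

```text
time_s: 13.6
tool_pos: [0.5264, -0.1815, 0.2097]
eef_rot: [0.006, 0.809, -0.587, -0.004]
force: [1.3, -0.0, -3.2]
opening: 0.0215
```

drive_tool(
  series=[
    [[0,0,0],0,-1],
    [[0,0,0],0,-1],
  ],
)

```text
time_s: 13.8
tool_pos: [0.5258, -0.1808, 0.2088]
eef_rot: [0.007, 0.81, -0.587, -0.005]
force: [0.4, -0.6, -1.5]
opening: 0.0219
```

```bash
python3 - <<'E'
from h import *
from plant import robot
o,p,d,W,hsv=wristcloud(robot,"w6")
go(o,.5299,-.1770,.0425,-71.4)
z=W[...,2]-o['tool_pos'][2];h=(d>0)&(hsv[...,1]>150)&(z>-.03)&(z<-.013)
T=toolT(o);Q=(W[h]-T[:3,3])@T[:3,:3]*1000
print("z",np.percentile(Q[:,2],[2,50,98]))
v=Q[Q[:,1]<-20];hs=Q[Q[:,0]>20]
print("leg x",np.percentile(v[:,0],[.5,99.5]),"end y",np.percentile(v[:,1],.5),"right leg end",np.percentile(hs[:,0],99.5),"its upper edge",np.percentile(hs[hs[:,0]>25][:,1],1))
print("edge",[np.percentile(v[(v[:,1]>a)&(v[:,1]<a+8)][:,0],1).round(1) for a in range(-66,-25,8)])
E
```

```text
t 13.8 tcp [ 0.5258 -0.1808  0.2088] yaw -71.89 -> shift [ -2.2  -7.8 166.2] turn -0.5
z [20.15046667 22.16942226 25.92171147]
leg x [-35.10424833  10.26400492] end y -68.29475048872672 right leg end 68.36912876301058 its upper edge -10.527265030530236
edge [np.float64(-34.8), np.float64(-34.8), np.float64(-34.8), np.float64(-34.8), np.float64(-35.0), np.float64(-34.9)]
```

View pics/w6.png

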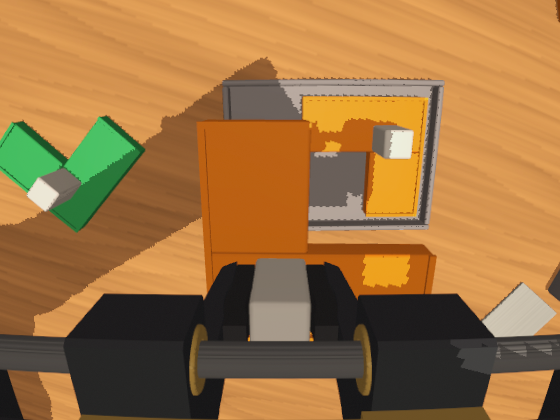

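Here the tray shows at (330,155), with the placed L's post at (392,142). The held L is correctly turned, with its legs up and to the right. I'll take the correction from this same image, so calibration bias cancels.

```bash
python3 - <<'E'
from h import *
from plant import robot
o,p,d,W,hsv=wristcloud(robot,"w7")
near=(d>0)&(np.linalg.norm(W[...,:2]-[.5613,-.2142],axis=-1)<.16)
m=near&(W[...,2]>.013)&(W[...,2]<.028)&(hsv[...,1]<110)
# keep the rim only : largest component
n,l,s,_=cv2.connectedComponentsWithStats(m.astype(np.uint8));k=1+np.argmax(s[1:,4]);m=l==k
r=cv2.minAreaRect((W[m][:,:2]*1000).astype(np.float32));print("tray",r)
a=near&(W[...,2]>.009)&(W[...,2]<.03)&(hsv[...,1]>150);n,l,s,_=cv2.connectedComponentsWithStats(a.astype(np.uint8));
a=np.isin(l,[i for i in range(1,n) if s[i,4]>300]);print("A",a.sum(),fitL(W[a][:,:2]))
T=toolT(o);c=(T@np.array([-.0012,.0015,.037,1]))[:3];print("held origin now",c)
h=T[:3,:3];go(o,.53,-.177,.0425,-71.4)
E
```

```text
tray ((561.3391723632812, -214.29330444335938), (131.5819091796875, 183.8026580810547), 18.690343856811523)
A 8724 (array([ 0.59250615, -0.25019474]), np.float64(108.53614639591147), np.float64(0.054121262255032686))
held origin now [ 0.52388902 -0.17989343  0.17199614]
t 13.85 tcp [ 0.5262 -0.1804  0.209 ] yaw -71.85 -> shift [ -2.   -7.3 166.4] turn -0.4
```

```bash
python3 - <<'E'
from h import *
from plant import robot
go(robot.observe(),.5311,-.1773,.12,-71.4)
E
```

```text
t 13.9 tcp [ 0.5265 -0.1803  0.2091] yaw -71.83 -> shift [-1.4 -6.6 89. ] turn -0.4
```

drive_tool(
  series=[
    [[-1.4,-6.6,30],-0.4,-1],
    [[-1.4,-6.6,60],-0.4,-1],
    [[-1.4,-6.6,89],-0.4,-1],
    [[-1.4,-6.6,89],-0.4,-1],
    [[-1.4,-6.6,89],-0.4,-1],
    [[-1.4,-6.6,89],-0.4,-1],
  ],
)

```text
time_s: 14.5
tool_pos: [0.5322, -0.1776, 0.1216]
eef_rot: [0.006, 0.812, -0.584, -0.003]
force: [-0.2, 0.6, -3.2]
opening: 0.0218
```

```bash
python3 - <<'E'
from h import *
from plant import robot
go(robot.observe(),.5311,-.1773,.07,-71.4)
E
```

```text
t 14.5 tcp [ 0.5322 -0.1776  0.1216] yaw -71.41 -> shift [-0.7  0.3 51.6] turn -0.0
```

drive_tool(
  series=[
    [[-0.7,0.3,20],0,-1],
    [[-0.7,0.3,40],0,-1],
    [[-0.7,0.3,52],0,-1],
    [[-0.7,0.3,52],0,-1],
    [[-0.7,0.3,52],0,-1],
  ],
)

```text
time_s: 15.0
tool_pos: [0.5317, -0.1776, 0.0705]
eef_rot: [0.006, 0.812, -0.584, -0.003]
force: [0.7, -0.1, -1.7]
opening: 0.0215
```

```bash
python3 - <<'E'
from h import *
from plant import robot
o=robot.observe();print(o["force"]);go(o,.5311,-.1773,.043,-71.4)
E
```

```text
[ 0.65737461 -0.08216431 -1.69239723]
t 15.0 tcp [ 0.5317 -0.1776  0.0705] yaw -71.41 -> shift [-0.6  0.1 27.5] turn -0.0
```

drive_tool(
  series=[
    [[-0.6,0,9],0,-1],
    [[-0.6,0,18],0,-1],
    [[-0.6,0,24],0,-1],
    [[-0.6,0,27],0,-1],
    [[-0.6,0,27],0,-1],
    [[-0.6,0,27],0,-1],
  ],
)

```text
time_s: 15.6
tool_pos: [0.5312, -0.1774, 0.0435]
eef_rot: [0.006, 0.812, -0.584, -0.003]
force: [0.4, -0.4, -2.0]
opening: 0.0218
```

There is no sign of contact on the wall or the other cutter. Releasing and rising.

drive_tool(
  series=[
    [[0,0,0.5],0,0.2],
    [[0,0,0.5],0,0.2],
    [[0,0,0.5],0,0.2],
    [[0,0,0.5],0,0.2],
    [[0,0,0.5],0,0.2],
    [[0,0,-20],0,0.2],
    [[0,0,-60],0,0.2],
    [[0,0,-100],0,0.2],
    [[0,0,-140],0,0.2],
    [[0,0,-170],0,0.2],
    [[0,0,-170],0,0.2],
    [[0,0,-170],0,0.2],
  ],
)

```text
time_s: 16.8
tool_pos: [0.5333, -0.1761, 0.2137]
eef_rot: [0.005, 0.812, -0.584, -0.002]
force: [-0.9, -0.3, -0.4]
opening: 0.0526
```

```bash
python3 - <<'E'
from h import *
from plant import robot
o,p,d,W,hsv=wristcloud(robot,"w8")
near=(d>0)&(np.linalg.norm(W[...,:2]-[.5613,-.2142],axis=-1)<.12)
m=near&(hsv[...,1]>150)&(W[...,2]>.009)&(W[...,2]<.045)
print(m.sum(),np.percentile(W[m][:,2],[1,10,50,90,99]).round(4))
c,s=np.cos(np.radians(18.6)),np.sin(np.radians(18.6))
t=near&(W[...,2]>.05)&(W[...,2]<.075)&(hsv[...,1]<120)
n,l,st,_=cv2.connectedComponentsWithStats(t.astype(np.uint8))
for i in range(1,n):
    if st[i,4]>100:
        q=W[l==i];e=q.mean(0)-[.5613,-.2142,0];print("post tray xy",(np.array([c*e[0]+s*e[1],-s*e[0]+c*e[1]])*1000).round(1),"z",q[:,2].mean().round(4),st[i,4])
for k,xy in dict(A=(.5925,-.2501),B=(.5298,-.1768)).items():
    a=W[m&(np.linalg.norm(W[...,:2]-xy,axis=-1)<.045)];print(k,"plane",np.linalg.lstsq(np.c_[a[:,:2]-xy,np.ones(len(a))],a[:,2],rcond=None)[0].round(4))
p,d=robot.camera("top");cv2.imwrite("pics/top2.png",p[:,:,::-1])
p,d=robot.camera("side");cv2.imwrite("pics/side2.png",p[:,:,::-1])
E
```

```text
17011 [0.0133 0.019  0.0201 0.0214 0.0226]
post tray xy [ 18.9 -42.8] z 0.0592 879
post tray xy [-16.9  45.8] z 0.0594 771
A plane [ 0.0131 -0.004   0.02  ]
B plane [-0.0104  0.0075  0.0201]
```

View pics/w8.png

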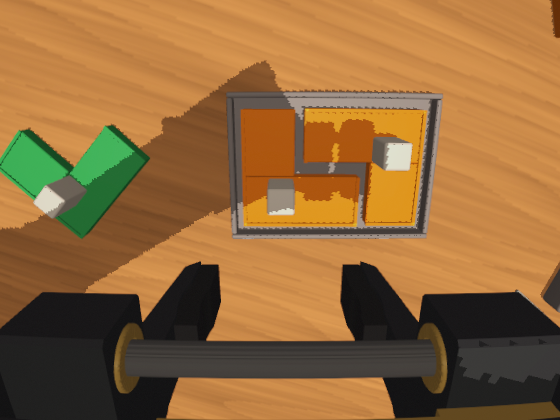

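View pics/side2.png

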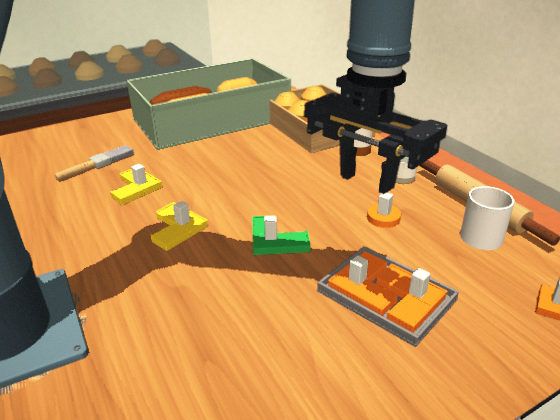

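The wrist view shows both Ls interlocked inside the tray rim, with posts at (281,197) and (395,153). Their top faces are at 20 mm, so both lie on the floor. The green L hasn't moved in the side view, and the arm is clear. Handing in.

```bash
python3 - <<'E'
from plant import robot
print(robot.sign_off())
E
```

```text
the job is handed in; nothing more can be done
None
```

Both orange L cutters are in the tray, interlocked in the mirrored layout, and I handed the job in at about 17 s of the 58 s allowed. I gripped each by its post and lowered it into its slot. The hand-in reports no verdict.

- **Orange cutters:** the last wrist measurement puts their posts at tray (18.9, -42.8) and (-16.9, 45.8) mm, within about 2.5 mm of plan. Top faces are at 20 mm, so both are on the floor, and the fitted tilt is about 0.01 rad.
- **Green cutter and bystanders:** the green L shows no movement in the side view; I judged this by eye and did not measure it. The arm touched nothing besides the two orange cutters, and the gripper was about 0.2 m above the tray and open at hand-in.
- **Disagreements:** the top and wrist cameras differed by about 2–3 mm in y, in line with the stated calibration error. I used the wrist values. The second cutter also appeared about 1.5 mm off centre in the jaws, and I partly corrected for that.

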